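# Latch the test-object case

### The job

The black test-object case on the storage shelf stands with its cover slightly ajar and its draw latch open. Swing the latch's wire loop over so that it hooks over the keeper on the cover, then press the lever down flat so that it snaps over centre and draws the cover shut. Leave the dish, plates and holder around it where they are.

Things in the scene. Friction and masses are not known exactly. Their poses are not given: they have to be found in the camera images.
- case: Black metal case, fixed to the shelf by brackets (does not move), standing on its hinged edge: 135 mm along its x, 190 mm along its y, top face 110 mm above the shelf. Origin: centre of its y length, on the shelf surface (z up). Its x axis is level and points from the lever side to the keeper side: the fixed half spans x -75 to +5 mm, the moving cover x +7 to +55 mm. The latch sits on the top face at y = 0.
- cover (a joint): Cover hinge along the case's lower edge, rad: 0 shut, 0.045 fully ajar (a gap of about 5 mm at the top). A gasket spring keeps pushing it ajar; at the keeper it takes about 20 N to pull it shut. Held by the latch it reads about 0.01.
- lever (a joint): Latch lever, rad: 0 = flat along the case's -x, pi/2 = upright, about 2.0 to 2.3 at the start = leaning towards the keeper. Stiff pivot: stays where left (1 to 2 N at the end). Below about 1.35 it draws the cover, up to about 6 N at its end; dead centre about 0.35; below about 0.2 the latch pulls it flat and holds it.
- lever_pivot (a point): The lever's pivot axis (along case y), fixed at x = -12 mm, 124 mm above the shelf in the case frame.
- lever_end (a point): Middle of the lever plate near its free end, 55 mm from the pivot; when the lever is flat it lies 67 mm on the -x side of the case origin and 127.5 mm above the shelf. The lever is a steel plate 24 mm wide (case y), 3 mm thick, reaching 63 mm from the pivot, its end lip slightly turned up.
- loop (a joint): Angle of the wire loop relative to the lever, rad, range -0.3 to 4.3. The loop's direction from its pivot, measured in the case's x-z plane from +x upwards, is (loop - lever): 0 level towards the keeper, pi/2 upright. At the start it leans back past upright (about 2.0 to 2.3) against its stop at loop = 4.3. The loop swings freely: pushed past upright it falls over to the keeper by its own weight.
- loop_bar (a point): Middle of the loop's crossbar (a round bar 5 mm thick, 37 mm long, along case y), the part that hooks behind the keeper. The U-shaped wire loop has its legs 37 mm apart, astride the lever and the keeper; the bar lies 62 mm from the loop's pivot, a pin on the lever 18 mm from lever_pivot.
- keeper (a point): Keeper hook on top of the cover, 24 mm wide (y). This point is at the foot of its bearing face (the face towards +x), 2 mm above the case top, axes as the case's. A lip overhangs the face by 3.5 mm, its underside 12 mm and top 16 mm above this point. The bar belongs under the lip, on the +x side of the face: its centre then lies about 2.5 mm out and 2.5 to 9.5 mm up. With the lever open the fallen loop lands beyond the lip; closing the lever pulls it under.
- dish: Bystander: stainless kidney dish, about 80 mm along its x, 156 mm along its y, 35 mm high, loose. Origin on the shelf, near the middle of its hollow side; it spans x about -10 to +70 mm.
- filter: Bystander: copper filter plate 80 x 80 x 3 mm, loose, lying flat. Origin at its underside.
- grid: Bystander: brass resolution grid plate 60 x 60 x 5 mm, loose, lying flat. Origin at its underside.
- holder: Bystander: grey magnetic marker holder 60 x 26 x 20 mm, loose. Origin at its underside.
Not all that is in view belongs to the job. Of the things like the case, leave any that is brown or purple; of the rest the larger one is meant.

How it is judged (in metres and radians):
On the way, in this order (a step that is already met when the one before it is completed fails the run):
1. the loop's bar lies down behind the keeper, below its lip, with the lever still open (x of loop_bar in the frame of keeper between 0.0005 and 0.04 m and z of loop_bar in the frame of keeper below 0.012 m and value of joint lever above 0.6 rad), for 0.2 s.
2. the lever is pressed flat with the loop hooked, drawing the cover shut (x of loop_bar in the frame of keeper between 0 and 0.008 m and z of loop_bar in the frame of keeper below 0.012 m and value of joint lever below 0.12 rad and value of joint cover below 0.025 rad), for 0.2 s.
At the end, for the whole second after the job is handed in: The loop's bar sits behind the keeper under its lip (within 8 mm of its face), the lever lies flat (below 0.12 rad), the cover is drawn shut (below 0.025 rad), and the things around are at rest (all of step 2 and linear speed of each of dish, filter, grid, holder below 0.02 m/s); the robot touches nothing.
It fails at once if the kidney dish is shoved more than 30 mm (distance of dish from where it was at the start of the episode above 0.03 m).
It fails at once if the copper plate is shoved more than 30 mm (distance of filter from where it was at the start of the episode above 0.03 m).
It fails at once if the brass grid is shoved more than 30 mm (distance of grid from where it was at the start of the episode above 0.03 m).
It fails at once if the marker holder is shoved more than 30 mm (distance of holder from where it was at the start of the episode above 0.03 m).
It also fails if it takes over 38 s, if anything falls off the work surface, if the arm or the gripper's body presses on something with over 40 N, if the wrist force passes 120 N, or if a joint passes its speed limit or range.

### The arm

A 7-joint arm with a two-finger parallel gripper is mounted at the origin on the work surface. World frame = base frame: x ahead of the robot, y to its left, z up, the work surface at z = 0. Lengths are in m, angles in degrees, forces in N, time in s.
With the tool pointing down it reaches from about 0.425 to 0.875 m from the base axis. Payload 4.7 kg.
Tool frame: the origin (TCP) lies midway between the tips of the shut fingers; the grasp point (between the pads) lies 19 mm behind it; z points along the fingers, y is the line along which they close (so a half turn about z gives the same grasp; the last joint's range is limited). The gripper opens to 87 mm and grips with 3 to 60 N. Pads are 19 mm wide; open, the fingers measure 117 mm over their backs; the gripper's body (75 mm by 190 mm) begins 51 mm behind the grasp point.
Start: joints at [-72.302, 18.392, -4.016, 83.108, 1.295, 78.541, -3.26], TCP at [0.189, 0.622, 0.223] pointing down, gripper open.
Joint ranges: [-163.93, 163.93], [-17.29, 119.83], [-79.2, 71.16], [3.27, 140.29], [-89.18, 269.18], [5.43, 117.66], [-154.24, 154.24]. Speed limits (degrees/s): [147.25, 147.25, 180, 180, 180, 180, 180].

### API

Orientations are given as [roll, pitch, yaw] about the fixed x, y, z axes, in that order (R = Rz(yaw) Ry(pitch) Rx(roll)).
In Python, from cell import env, viewer, boxes_of, masks_of gives the robot as it stands. The module is installed in compiled form; this text tells all that it offers.
- The arm moves only by the tool apply_moves, never from a script. Its argument "moves" is a list of rows, each a list of 7 numbers: the shift along the tool's x, y, z scaled (see below), then the turn, a rotation vector about the tool's x, y, z scaled (see below), then the opening, from 0 (shut) to 1 (fully open). A call has 1 to 20 rows; each row is the pose to reach, as a shift and turn from the pose commanded when the call began, along the tool's axes at that moment; what a row does not reach only later rows make up. The controller multiplies each number of a shift by 0.2 m and each number of a turn by 1.5 rad. A row lasts 1/10 s, in which the tool goes at most 50 mm and 8.59 degrees, less where a joint would pass 70% of its speed; a pose out of reach is approached as far as the arm can. A call with a number of a shift or a turn outside -1 to 1 is refused whole. A call with a gripper value outside its range is refused whole. The fingers move at their own pace and stop on an object; "grip_force" is the grip in N (left out, the last holds). Time passes only in rows, so rows that repeat a pose let the fingers close. It gives the time, the measured TCP pose, the force, the opening and the grip force at its end, in the units of the state.
- env.get_obs(): the state, without advancing time (a new reading comes with each control period).
- viewer.read_camera(name): name is "scene" or "top"; returns the picture (400x640x3 uint8, red, green, blue); there is no depth.
- viewer.get_calibration(name): a dict with "fov_y" (degrees; the focal length in pixels is half the picture's height over the tangent of half this angle, whatever the lens; pixels are square), "cx", "cy" (the principal point, pixels), "position" and "orientation" of the camera in the world. Camera axes: x right, y up, looking along -z (the intrinsics and any distortion apply to the point x, -y, -z); pixel columns grow to the right and rows downward; lengths in m; the calibration is good to about 2 mm. A picture is of the moment at which its call begins. get_calibration takes no time and is no camera call.
- env.sign_off(): hands the job in; it is judged then, once.
Trained networks look in the newest picture that a camera, given by its name, has taken for a name from the list of things; names that differ only in an ending like _2 or _b are one class to them, and where a whole thing is asked for, a point or a joint stands for the part that bears it (a point fixed in the world has none). Each returns a list of dicts, best first, with "conf" (0 to 1); they miss things now and then, are a little off and sometimes report something else, mostly with a low value. They report only what shows in the picture. A call takes as long as a camera call. They do not tell look-alikes from the thing itself.
- boxes_of(camera, target): "location" ([column, row] in pixels, amid what is visible of it).
- masks_of(camera, target): "pixels" (400x640 bool, what is visible of it) and "location" ([column, row] in pixels, amid what is visible of it).
The state is a dict: "time_s": time; "qpos": joint angles; "joint_velocities": joint speeds; "effort": joint torques, N m; "tool_pos": TCP position; "tool_rot": TCP orientation; "force": force on the tool from outside, world axes, zero at the start; "wrist_torque": the same for the moment, N m; "grip_width": finger opening in m; "grasp_force": force on a finger pad.
Only numpy, scipy, OpenCV 4.12 (cv2) and the standard library are available. Lean on these libraries where they do the work, as an engineer would, in place of code of your own. Each camera call takes 0.05 s, during which the arm holds its last target. There are 200 camera calls.

## Working session

There is one attempt and no reset: what is moved stays moved. The work goes in short steps, Python scripts to look and compute and a tool call to move; the robot and the scene stay as the last step left them, time stands still between calls to the robot, and variables do not carry over. Pictures are saved under pics/ and viewed, at most 10 in all, crops included, and the job is handed in when it is done.

Besides the shell and the picture viewer there is one more tool, called after "Request:" as name(argument=value, ...), one argument or row to a line, values as JSON. apply_moves: Moves the arm, as the interface text tells. Shifts and turns lie within -1 to 1; 1 stands for 0.2 m of shift or 1.5 rad of turn. Its arguments: {"type":"object","properties":{"moves":{"type":"array","items":{"type":"array","items":{"type":"number","minimum":-1,"maximum":1}}},"grip_force":{"type":"number"}},"required":["moves"]}

```bash
mkdir -p pics
python3 - <<'E'
from cell import env, viewer, boxes_of, masks_of
import cv2
o=env.get_obs()
print({k:o[k] for k in('time_s','tool_pos','tool_rot','force','grip_width')})
for c in('scene','top'):
    im=viewer.read_camera(c); cv2.imwrite(f'pics/{c}0.png',im[:,:,::-1]); print(c,viewer.get_calibration(c))
    for t in('case','lever_end','loop_bar','keeper','dish','filter','grid','holder'):
        print(t,[(round(d['conf'],2),[round(float(x),1) for x in d['location']]) for d in boxes_of(c,t)][:4])
E
```

```text
{'time_s': 0.0, 'tool_pos': array([0.18875159, 0.62143278, 0.22146971]), 'tool_rot': array([-1.79891723e+02,  6.37817447e-03,  1.63111181e+02]), 'force': array([-0.03974683,  0.51464312,  0.15728672]), 'grip_width': 0.08738697237674281}
scene {'fov_y': 55.28990270741194, 'cx': 321.525960541004, 'cy': 195.35516517858383, 'position': array([1.04431499, 0.34674162, 0.78200971]), 'orientation': array([ 43.68520036,  -0.54454172, 122.31611211])}
case [(0.94, [181.1, 215.0]), (0.79, [374.4, 305.1]), (0.74, [309.1, 221.6]), (0.58, [286.6, 143.1])]
lever_end [(0.74, [308.1, 197.4]), (0.64, [172.1, 199.6]), (0.49, [363.3, 286.1]), (0.46, [284.5, 120.7])]
loop_bar [(0.56, [253.2, 213.1]), (0.4, [382.0, 301.3])]
keeper [(0.84, [192.6, 218.7]), (0.82, [387.6, 310.0]), (0.75, [326.8, 220.6]), (0.6, [304.8, 140.2])]
dish [(0.83, [395.8, 237.1])]
filter [(0.86, [252.6, 214.3])]
grid [(0.94, [247.7, 244.4]), (0.62, [303.1, 221.0])]
holder [(0.59, [309.5, 195.3]), (0.52, [324.3, 221.9])]
top {'fov_y': 51.75263104956125, 'cx': 314.69108362866876, 'cy': 203.4045283264872, 'position': array([ 0.30312008, -0.01068745,  1.0917659 ]), 'orientation': array([ 12.69796782,   0.08421871, -81.90247753])}
case [(0.92, [401.5, 307.1]), (0.79, [436.8, 166.9]), (0.78, [238.2, 149.4]), (0.57, [325.7, 199.8])]
lever_end [(0.86, [323.6, 188.7]), (0.71, [450.6, 158.0]), (0.6, [413.5, 299.9]), (0.52, [250.6, 142.6])]
loop_bar [(0.63, [390.9, 301.8]), (0.61, [342.6, 181.6]), (0.49, [240.3, 151.2])]
keeper [(0.92, [427.2, 164.6]), (0.65, [384.5, 313.9])]
dish [(0.73, [246.0, 233.0])]
filter [(0.66, [384.5, 208.2])]
grid [(0.7, [368.3, 169.1])]
holder [(0.57, [302.0, 155.9])]
```

View pics/scene0.png

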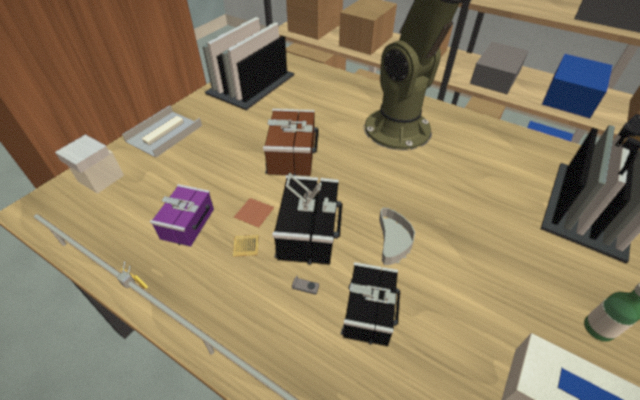

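View pics/top0.png

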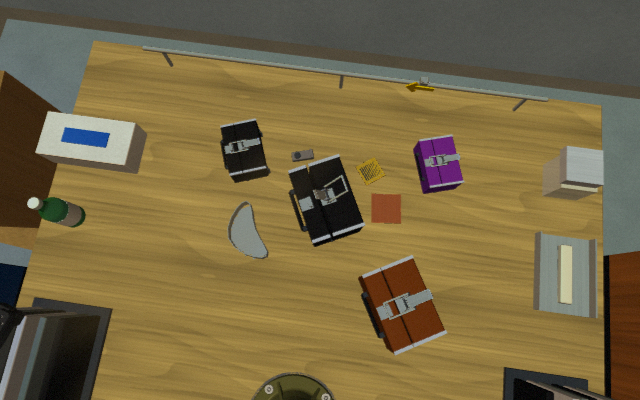

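The scene shows four cases. Brown is at scene (290,142) / top (402,305), purple at (183,215) / (437,165), small black at (373,305) / (243,150), and large black at (308,220) / (326,200). Brown and purple are ruled out, so the larger black one is meant, and its latch is also open. I'll confirm it in a crop.

Run:
```python
import cv2, numpy as np
a=cv2.imread('pics/scene0.png')[165:275,260:360]; b=cv2.imread('pics/top0.png')[140:250,275:375]
r=lambda i:cv2.resize(i,(400,440),interpolation=cv2.INTER_CUBIC)
c=np.hstack([r(a),r(b)]); c=np.clip(c.astype(float)*1.4,0,255).astype('uint8')
cv2.imwrite('pics/crop.png',c)
```

```text
(no output)
```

View pics/crop.png

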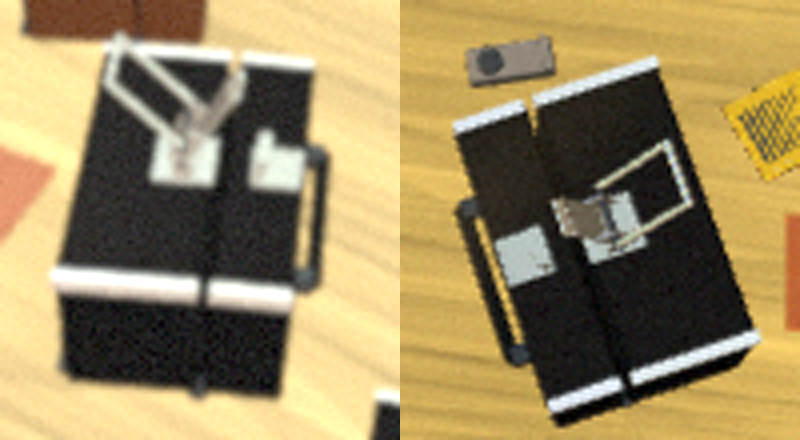

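```bash
cat > h.py <<'E'
import numpy as np
from cell import env, viewer
from scipy.spatial.transform import Rotation as R
def proj(c,P):
    k=viewer.get_calibration(c); f=200/np.tan(np.radians(k['fov_y']/2))
    q=R.from_euler('xyz',k['orientation'],degrees=True).inv().apply(np.atleast_2d(P)-k['position'])
    return np.c_[k['cx']+f*q[:,0]/-q[:,2], k['cy']+f*q[:,1]/q[:,2]]
def w(p,P): # case->world, p=x,y,yaw
    return R.from_euler('z',p[2]).apply(np.atleast_2d(P))+[p[0],p[1],0]
def loop(lev,lp,y=0):
    d=lp-lev; return [-.012-.018*np.cos(lev)+.062*np.cos(d),y,.124+.018*np.sin(lev)+.062*np.sin(d)]
def lever(lev,r=.055,y=0): return [-.012-r*np.cos(lev),y,.124+r*np.sin(lev)]
E
python3 - <<'E'
from h import *
from scipy.optimize import least_squares
C=[[-.075,-.095,.11],[-.075,.095,.11],[.06,.095,.109],[.06,-.095,.109]]
# order around; guess which y side by trying
T=np.array([[364.25,224.5],[339.5,155.5],[288.75,172],[313.25,241.75]])
S=np.array([[286.25,176.25],[273.75,233.0],[333.25,237.0],[338.25,180.5]])
best=None
for fl in (0,1):
  for y0 in np.arange(0,6.3,.7):
    t=T[[1,0,3,2]] if fl else T
    s=S[[1,0,3,2]] if fl else S
    r=least_squares(lambda p:np.r_[(proj('top',w(p,C))-t).ravel(),(proj('scene',w(p,C))-s).ravel()],[.5,0,y0])
    if best is None or r.cost<best[0].cost: best=(r,fl)
r,fl=best; p=r.x; print(p,np.degrees(p[2]),r.cost,fl,r.fun.round(1))
rt=least_squares(lambda p:np.r_[(proj('top',w(p,C))-(T[[1,0,3,2]] if fl else T)).ravel()],p); print('top only',rt.x,rt.cost)
rt=least_squares(lambda p:np.r_[(proj('scene',w(p,C))-(S[[1,0,3,2]] if fl else S)).ravel()],p); print('scene only',rt.x,rt.cost)
mt=np.array([[345,183.75]]);ms=np.array([[288.4,179.5]])
q=least_squares(lambda a:np.r_[(proj('top',w(p,loop(*a)))-mt).ravel(),(proj('scene',w(p,loop(*a)))-ms).ravel(),(proj('top',w(p,lever(a[0],.061)))-[315,194]).ravel(),(proj('scene',w(p,lever(a[0],.061)))-[320,185]).ravel()],[2.1,4.3])
print(q.x,q.fun.round(1)); print('bar',w(p,loop(*q.x)),'lever end',w(p,lever(q.x[0])),'caseorig',w(p,[0,0,0]))
np.save('p.npy',p)
for n,c in(('keeper ref',[.03,0,.12]),('pivot',[-.012,0,.124])): print(n,w(p,c),proj('top',w(p,c)),proj('scene',w(p,c)))
E
```

```text
Traceback (most recent call last):
  File "h.py", line 5, in proj
    k=viewer.get_calibration(c); f=200/np.tan(np.radians(k['fov_y']/2))
ValueError: time passes only in moves, steps and waits
```

```bash
cat > fix.py <<'E'
s=open('h.py').read()
s=s.replace("def proj(c","from functools import lru_cache\ncal=lru_cache(viewer.get_calibration)\ndef proj(c").replace("k=viewer.get_calibration(c)","k=cal(c)")
open('h.py','w').write(s)
E
python3 fix.py
cat > fit.py <<'E'
from h import *
from scipy.optimize import least_squares
C=[[-.075,-.095,.11],[-.075,.095,.11],[.06,.095,.109],[.06,-.095,.109]]
T=np.array([[364.25,224.5],[339.5,155.5],[288.75,172],[313.25,241.75]])
S=np.array([[286.25,176.25],[273.75,233.0],[333.25,237.0],[338.25,180.5]])
best=None
for fs in (0,1):
 for ft in (0,1):
  for y0 in np.arange(0,6.3,1):
    t=T[[1,0,3,2]] if ft else T
    s=S[[1,0,3,2]] if fs else S
    r=least_squares(lambda p:np.r_[(proj('top',w(p,C))-t).ravel(),(proj('scene',w(p,C))-s).ravel()],[.5,0,y0])
    if best is None or r.cost<best[0].cost: best=(r,t,s)
r,t,s=best; p=r.x; print(p,np.degrees(p[2]),r.cost,r.fun.round(1))
for c,z in(('top',t),('scene',s)):
    q=least_squares(lambda p:(proj(c,w(p,C))-z).ravel(),p); print(c,q.x,q.cost)
mt=np.array([[345,183.75]]);ms=np.array([[288.4,179.5]])
q=least_squares(lambda a:np.r_[(proj('top',w(p,loop(*a)))-mt).ravel(),(proj('scene',w(p,loop(*a)))-ms).ravel(),(proj('top',w(p,lever(a[0],.061)))-[315,194]).ravel(),(proj('scene',w(p,lever(a[0],.061)))-[320,185]).ravel()],[2.1,4.3])
print(q.x,q.fun.round(1)); print('bar',w(p,loop(*q.x)),'lever end',w(p,lever(q.x[0])))
np.save('p.npy',p)
for n,c in(('keeper ref',[.03,0,.12]),('pivot',[-.012,0,.124])): print(n,w(p,c),proj('top',w(p,c)),proj('scene',w(p,c)))
E
python3 fit.py
```

```text
[0.53680854 0.00340729 2.04362302] 117.09097376254658 8.160276711732035 [-0.7 -1.3  1.1  0.4 -0.8  1.4 -1.1 -0.8 -1.1  0.2 -0.3 -1.4  0.2 -1.7
  0.   1.3]
top [0.53696552 0.00251227 2.03851231] 3.6637086866673743
scene [0.53694399 0.00436303 2.04827726] 3.724044867041647
[2.11425457 4.53053371] [-1.2  0.9  0.5  2.   0.5  0.6 -0.8  0.1]
bar [[ 0.55916266 -0.04029347  0.1805356 ]] lever end [[0.52932148 0.01804397 0.17107591]]
keeper ref [[0.5231464  0.03011583 0.12      ]] [[311.39327036 201.54231836]] [[323.53514662 202.3092791 ]]
pivot [[ 0.54227339 -0.00727612  0.124     ]] [[327.82458542 195.65209841]] [[305.79594867 199.84964963]]
```

Run:
```python
from h import *
p=np.load('p.npy'); o=env.get_obs()
Rt=R.from_euler('xyz',o['tool_rot'],degrees=True)
t=w(p,[-.08,0,.25])[0]; print(t, Rt.inv().apply(t-o['tool_pos'])/.2)
Rg=R.from_euler('xyz',[180,0,np.degrees(p[2])],degrees=True)
print((Rt.inv()*Rg).as_rotvec()/1.5)
```

```text
[ 0.57324091 -0.06781547  0.25      ] [-2.8408282  -2.74180809 -0.13707236]
[8.54066329e-05 1.14312101e-06 5.35456935e-01]
```

Request:
apply_moves(
  moves=[
    [-0.3,-0.3,-0.1,0,0,0,0],
    [-0.6,-0.6,-0.13,0,0,0,0],
    [-0.95,-0.92,-0.137,0,0,0,0],
    [-0.95,-0.92,-0.137,0,0,0,0],
    [-0.95,-0.92,-0.137,0,0,0,0],
    [-0.95,-0.92,-0.137,0,0,0,0],
    [-0.95,-0.92,-0.137,0,0,0,0],
  ],
)

```text
time_s: 1.6
tool_pos: [0.3194, 0.3884, 0.2508]
tool_rot: [179.9, 0.0, 162.8]
force: [-1.0, 0.7, 0.4]
grip_width: 0.0387
grasp_force: 0.0
```

Request:
apply_moves(
  moves=[
    [-0.95,-0.92,0,0,0,0,0],
    [-0.95,-0.92,0,0,0,0,0],
    [-0.95,-0.92,0,0,0,0,0],
    [-0.95,-0.92,0,0,0,0,0],
    [-0.95,-0.92,0,0,0,0,0],
    [-0.95,-0.92,0,0,0,0,0],
    [-0.95,-0.92,0,0,0,0,0],
  ],
)

```text
time_s: 2.3
tool_pos: [0.4466, 0.1588, 0.2501]
tool_rot: [180.0, 0.0, 162.9]
force: [0.2, 0.8, -0.3]
grip_width: 0.0005
grasp_force: 0.0
```

Request:
apply_moves(
  moves=[
    [-0.94,-0.9,0,0,0,0.1,0],
    [-0.94,-0.9,0,0,0,0.2,0],
    [-0.94,-0.9,0,0,0,0.3,0],
    [-0.94,-0.9,0,0,0,0.4,0],
    [-0.94,-0.9,0,0,0,0.5,0],
    [-0.94,-0.9,0,0,0,0.535,0],
    [-0.94,-0.9,0,0,0,0.535,0],
    [-0.94,-0.9,0,0,0,0.535,0],
  ],
)

```text
time_s: 3.1
tool_pos: [0.5732, -0.0635, 0.2493]
tool_rot: [-180.0, -0.1, 117.5]
force: [0.2, 0.7, -0.1]
grip_width: 0.0005
grasp_force: 0.0
```

Request:
apply_moves(
  moves=[
    [0,0,0.2,0,0,0,0],
    [0,0,0.345,0,0,0,0],
    [0,0,0.345,0,0,0,0],
    [0.08,0,0.345,0,0,0,0],
    [0.14,0,0.345,0,0,0,0],
    [0.2,0,0.33,0,0,0,0],
    [0.26,0,0.31,0,0,0,0],
    [0.32,0,0.3,0,0,0,0],
    [0.38,0,0.3,0,0,0,0],
    [0.42,0,0.3,0,0,0,0],
    [0.42,0,0.3,0,0,0,0],
  ],
)

```text
time_s: 4.2
tool_pos: [0.5343, 0.0089, 0.1899]
tool_rot: [180.0, -0.0, 117.3]
force: [-1.0, -0.0, 0.4]
grip_width: 0.001
grasp_force: 0.0
```

Request:
apply_moves(
  moves=[
    [0,0,-0.3,0,0,0,0],
    [-0.3,0,-0.5,0,0,0,0],
    [-0.6,0,-0.5,0,0,0,0],
    [-0.8,0,-0.5,0,0,0,0],
    [-0.8,0,-0.5,0,0,0,0],
  ],
)

```text
time_s: 4.7
tool_pos: [0.6086, -0.1411, 0.2907]
tool_rot: [-180.0, 0.3, 116.8]
force: [0.5, -0.3, 0.2]
grip_width: 0.0006
grasp_force: 0.0
```

```bash
cat > look.py <<'E'
import sys,cv2,numpy as np
from h import *
n=sys.argv[1]
a=viewer.read_camera('scene')[165:275,260:360]; b=viewer.read_camera('top')[140:250,275:375]
r=lambda i:cv2.resize(i,(400,440),interpolation=cv2.INTER_CUBIC)
c=np.hstack([r(a),r(b)])[:,:,::-1]; cv2.imwrite(f'pics/{n}.png',np.clip(c.astype(float)*1.4,0,255).astype('uint8'))
p=np.load('p.npy');o=env.get_obs();print(R.from_euler('z',-p[2]).apply(np.array(o['tool_pos'])-[p[0],p[1],0]),o['time_s'],o['force'])
E
python3 look.py l1
```

```text
[-0.1608429   0.00232385  0.28981698] 4.8 [ 0.23008014 -0.06847412 -0.51097133]
```

View pics/l1.png

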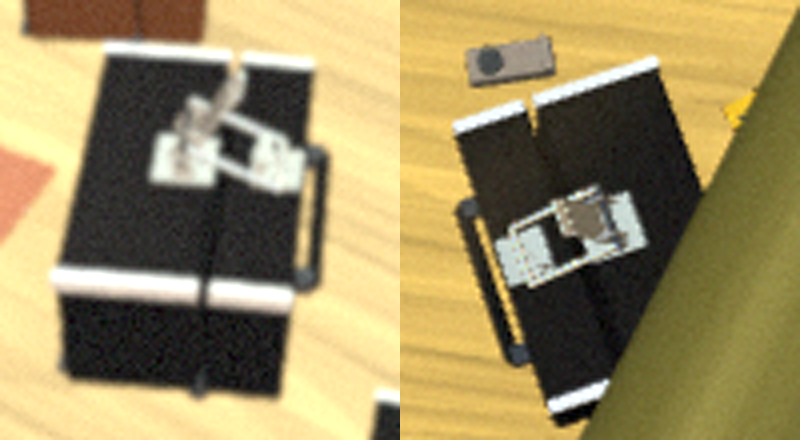

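Run:
```python
from h import *
p=np.load('p.npy')
for z in(.1145,.118,.1305):
    lp=2.114-np.arcsin((.1394-z)/.062); P=loop(2.114,lp); print(z,P,*[((proj(c,w(p,P))-o)*4).round(0) for c,o in(('scene',[260,165]),('top',[175,140]))])
o=env.get_obs();print(p, R.from_euler('z',-p[2]).apply(np.array(o['tool_pos'])-[p[0],p[1],0]))
```

```text
0.1145 [np.float64(0.054084051210841165), 0, np.float64(0.11450902886072083)] [[295. 159.]] [[508. 261.]]
0.118 [np.float64(0.055493550811758906), 0, np.float64(0.11800902886072082)] [[297. 155.]] [[506. 260.]]
0.1305 [np.float64(0.05866174558225954), 0, np.float64(0.13050902886072083)] [[303. 141.]] [[500. 257.]]
[0.53680854 0.00340729 2.04362302] [-0.1608429   0.00232385  0.28981698]
```

The image shows the loop's bar now lying at the far end of the keeper plate: crop (290,165) in scene and (515,262) in top. This matches a bar resting behind the keeper at z of about 0.115. Next I'll bring the fingers over to the keeper side of the lever.

Request:
apply_moves(
  moves=[
    [0.25,0.012,0,0,0,0,0],
    [0.5,0.012,0,0,0,0,0],
    [0.75,0.012,0,0,0,0,0],
    [1,0.012,0.0,0,0,0,0],
    [1,0.012,0.2,0,0,0,0],
    [1,0.012,0.2,0,0,0,0],
    [1,0.012,0.2,0,0,0,0],
  ],
)

```text
time_s: 5.5
tool_pos: [0.5182, 0.0435, 0.25]
tool_rot: [-179.9, 0.0, 117.1]
force: [0.9, -0.8, 1.4]
grip_width: 0.0006
grasp_force: 0.0
```

Run:
```python
from h import *
p=np.load('p.npy');o=env.get_obs();print(R.from_euler('z',-p[2]).apply(np.array(o['tool_pos'])-[p[0],p[1],0]),o['time_s'],o['tool_rot'])
```

```text
[ 0.04414265 -0.00172473  0.25000123] 5.5 [-1.79915841e+02  3.84602560e-03  1.17100967e+02]
```

Request:
apply_moves(
  moves=[
    [0,0,0.22,0,0,0,0],
    [0,0,0.4,0,0,0,0],
    [0,0,0.4,0,0,0,0],
    [-0.05,0,0.4,0,0,0,0],
    [-0.1,0,0.4,0,0,0,0],
    [-0.15,0,0.39,0,0,0,0],
    [-0.21,0,0.39,0,0,0,0],
    [-0.26,0,0.39,0,0,0,0],
    [-0.3,0,0.395,0,0,0,0],
    [-0.33,0,0.4,0,0,0,0],
    [-0.33,0,0.4,0,0,0,0],
  ],
)

```text
time_s: 6.6
tool_pos: [0.5491, -0.0157, 0.1696]
tool_rot: [-180.0, 0.0, 117.1]
force: [0.3, 2.9, 0.3]
grip_width: 0.0006
grasp_force: 0.9
```

```bash
python3 look.py l2
```

```text
[-0.02246047 -0.00197873  0.16971858] 6.7 [-0.37942758  2.49379587  0.1757045 ]
```

View pics/l2.png

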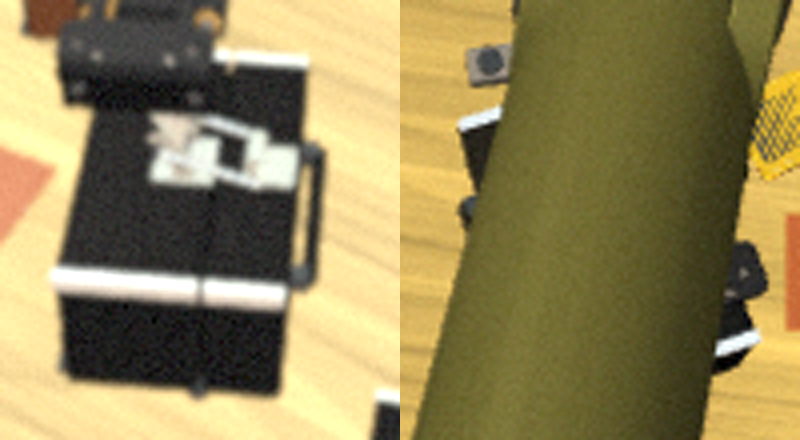

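The bar, at crop (255,160), now sits against the keeper hook and the cover gap has narrowed, so the loop is hooked. Next I'll press the lever down along its arc.

Request:
apply_moves(
  moves=[
    [-0.04,0,0.02,0,0,0,0],
    [-0.07,0,0.045,0,0,0,0],
    [-0.095,0,0.07,0,0,0,0],
    [-0.112,0,0.095,0,0,0,0],
    [-0.128,0,0.12,0,0,0,0],
    [-0.14,0,0.15,0,0,0,0],
    [-0.148,0,0.18,0,0,0,0],
    [-0.15,0,0.2,0,0,0,0],
    [-0.15,0,0.205,0,0,0,0],
    [-0.15,0,0.205,0,0,0,0],
  ],
)

```text
time_s: 7.7
tool_pos: [0.5624, -0.0418, 0.1294]
tool_rot: [-180.0, -0.0, 117.1]
force: [-1.9, -1.3, 3.9]
grip_width: 0.0004
grasp_force: 2.0
```

Run:
```python
from h import *
p=np.load('p.npy');o=env.get_obs();print(R.from_euler('z',-p[2]).apply(np.array(o['tool_pos'])-[p[0],p[1],0]),o['time_s'],o['force'])
```

```text
[-0.05186608 -0.00219402  0.12935278] 7.7 [-1.87499003 -1.25073391  3.86957079]
```

Request:
apply_moves(
  moves=[
    [0,0,0.01,0,0,0,0],
    [0,0,0.01,0,0,0,0],
    [0,0,-0.1,0,0,0,0],
    [0,0,-0.4,0,0,0,0],
    [-0.3,0,-0.7,0,0,0,0],
    [-0.6,0,-0.8,0,0,0,0],
    [-0.8,0,-0.8,0,0,0,0],
    [-0.8,0,-0.8,0,0,0,0],
  ],
)

```text
time_s: 8.5
tool_pos: [0.6367, -0.1861, 0.2905]
tool_rot: [179.9, 0.1, 117.1]
force: [0.5, -0.1, -0.3]
grip_width: 0.0006
grasp_force: 0.0
```

```bash
python3 look.py l3
```

```text
[-2.17981456e-01 -1.17109921e-04  2.89838683e-01] 8.6 [-0.97783566 -0.31220004  0.08385098]
```

View pics/l3.png

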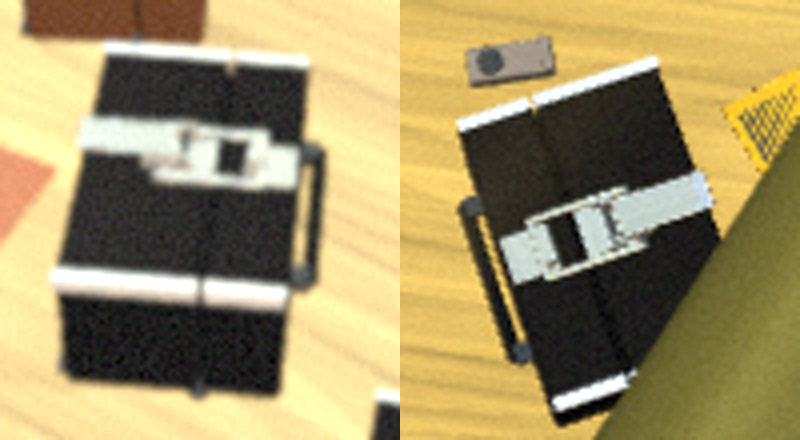

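The lever lies flat, from crop (80,130) to (190,150) in scene. The loop's bar is hooked on the keeper and the cover gap is closed, and the robot is clear of everything.

```bash
python3 -c "
from cell import env
print(env.sign_off())"
```

```text
the job is handed in; nothing more can be done
None
```

I hooked the loop over the keeper and pressed the lever flat; the last picture shows the cover drawn shut with the robot clear. I didn't touch the dish, plates or holder. The job is handed in at about 8.6 s, but sign-off returned no verdict.

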